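Repack the leaf-sampling kit tray

TASK

Pack the leaf-sampling kit: lay the flat steel spatula in its stepped bay of the grey tray, blade in the wide part, and lay the white cassette in the bay beside it, window end against the sprung pusher and ribbed end down behind the fixed stop, so the spring holds it there. Both must lie flat on the tray, fully home in their bays; leave the other things on the bench where they are.

Things in the scene. Friction and masses are not known exactly. Their poses are not given: they have to be found in the camera images.
- tray: Grey plastic kit tray with white plastic bay walls, fixed to the bench, base plate 170 (x) x 220 (y) x 8 mm; origin at the centre of its underside, z up. Both bays run along its y axis on the plate's top (8 mm up). Their walls are broken in the middle to leave room for fingers.
- cassette_bay (a point): Where the underside centre of the seated cassette belongs: tray (-32, -5, 8) mm. Between the fixed stop (-y end) and the resting pusher (+y end) only 93 mm are free, 7 mm less than the cassette. Side walls 10 mm high above the bay floor, 47.6 mm apart, from tray y = -55 to -30 and from 22 to 45 mm; none between.
- stop_top (a point): Top inner edge of the bay's fixed stop, tray (-32, -55, 20) mm: 12 mm above the bay floor, so higher than the pusher's head; a level cassette that clears the stop passes over the pusher.
- plunger (a joint): Travel of the sprung pusher towards tray +y, 0 at rest to 0.014 m at its end; the spring pushes back with about 3 N at rest and 5 N at 7 mm. Reads about 0.007 with the cassette fully home.
- plunger_face (a point): Middle of the steel pusher's upright face, tray (-32, 38, 14) mm at rest; moves with the pusher. The square-edged head is 26 mm wide and spans 2 to 10 mm above the bay floor. Behind it an aluminium spring housing, 44 mm wide and 20 mm high above the floor, fills tray y = 62 to 95 mm.
- spatula_bay (a point): Where the spatula's origin belongs: tray (45, 0, 8) mm. Stepped bay with walls 8 mm high, inside length 197 mm (tray y -98.5 to 98.5): the wide part for the blade, 31 mm between walls, from y = -98.5 to -35; the narrow part for the handle, 17 mm between walls, from y = 28 to 98.5; no walls between.
- cassette: Flat white plastic sample cassette, 100 (x) x 44 (y) x 14 mm (z); origin at the centre of its underside, z up, x towards the end with the round dark window; the other end has four thin ribs on top.
- cassette_window (a point): Centre of the round dark window (31 mm wide with its rim) on the cassette's top, 26 mm from the centre towards +x.
- spatula: Flat steel spatula 190 mm long with a flat underside; origin at mid-length on the underside, which is near its balance point; z up, x towards the blade. Handle 12 mm wide and 10 mm high from x = -95 to 33 mm; blade 26 mm wide and 4 mm thick from x = 33 to 95 mm.
- spatula_tip (a point): End of the spatula's blade, 95 mm from the origin along its x, 2 mm above the underside.
- scoop: Bystander to leave alone: small spoon-shaped scoop 160 mm long, lying flat; origin on its underside, x along its length.
- blank: Bystander to leave alone: plain square white plastic block, 50 x 50 x 12 mm; origin at the centre of its underside.
- marker: Bystander to leave alone: marker pen lying down, 135 mm long; origin at the centre of its underside.
- bottle: Bystander to leave alone: glass bottle with an orange cap, 60 mm diameter, 120 mm tall; origin at the centre of its underside.
- flask: Bystander to leave alone: conical glass flask, 76 mm diameter, 100 mm tall; origin at the centre of its underside.
- dish: Bystander to leave alone: shallow white dish, 80 mm diameter, 16 mm tall; origin at the centre of its underside.
- jar: Bystander to leave alone: small amber jar, 44 mm diameter, 50 mm tall; origin at the centre of its underside.

How it is judged (in metres and radians):
At the end, for the whole second after the job is handed in: Right way up, at rest, flat within 0.05 rad, in line within 0.07 rad, each origin within 3 mm in height of its bay site; cassette within 4 mm across and 3 mm along, window to the pusher, pusher at 4 to 10 mm; spatula within 5 mm across and 6 mm along, blade in the wide part (x of cassette in the frame of tray between -0.036 and -0.028 m and y of cassette in the frame of tray between -0.008 and -0.002 m and z of cassette in the frame of tray between 0.005 and 0.011 m and angle between the z axis of each of cassette, spatula and the z axis of tray, either way round below 0.05 rad and angle between each of cassette, spatula's own z axis and vertical below 0.3 rad and angle between the x axis of each of cassette, spatula and the y axis of tray, either way round below 0.07 rad and linear speed of each of cassette, spatula below 0.01 m/s and x of spatula in the frame of tray between 0.04 and 0.05 m and y of spatula in the frame of tray between -0.006 and 0.006 m and z of spatula in the frame of tray between 0.005 and 0.011 m and y of cassette_window in the frame of tray above 0.01 m and y of spatula_tip in the frame of tray below -0.08 m and value of joint plunger between 0.004 and 0.01 m); the robot touches nothing.
It fails at once if one of the bystanders is displaced by more than 30 mm (distance of any of scoop, blank, marker, bottle, flask, dish, jar from where it was at the start of the episode above 0.03 m).
It also fails if it takes over 54 s, if anything falls off the work surface, if the arm or the gripper's body presses on something with over 40 N, if the wrist force passes 120 N, or if a joint passes its speed limit or range.

ROBOT

A 6-joint arm with a two-finger parallel gripper is mounted at the origin on the work surface. World frame = base frame: x ahead of the robot, y to its left, z up, the work surface at z = 0. Lengths are in mm, angles in rad, forces in N, time in s.
With the tool pointing down it reaches from about 350 to 975 mm from the base axis. Payload 7.1 kg.
Tool frame: the origin (TCP) lies midway between the tips of the shut fingers; the grasp point (between the pads) lies 19 mm behind it; z points along the fingers, y is the line along which they close (so a half turn about z gives the same grasp; the last joint's range is limited). The gripper opens to 88 mm and grips with 3 to 60 N. Pads are 20 mm wide; open, the fingers measure 115 mm over their backs; the gripper's body (75 mm by 178 mm) begins 61 mm behind the grasp point.
Start: joints at [1.244, 0.423, 1.63, -0, 1.089, -0.019], TCP at [189.32, 595.62, 222.675] pointing down, gripper open.
Joint ranges: [-3, 3], [-0.9, 2.11], [0.09, 2.58], [-1.31, 4.45], [0.11, 2.69], [-2.54, 2.54]. Speed limits (rad/s): [2.39, 2.39, 3.01, 3.14, 3.14, 3.14].

INTERFACE

Orientations are given as a rotation vector (axis times angle).
In Python, from workcell import get_obs, get_image, camera_params, close_job gives the robot as it stands.
- The arm moves only by the shell command python3 -m creep 'ROWS' [OPENING]. ROWS is a JSON object of lists of equal length, an entry for each row: "delta_pos": the shift along the tool's x, y, z in m, a list of three; "twist": the turn, a rotation vector about the tool's x, y, z in degrees, a list of three. A call has 1 to 20 rows; each row shifts and turns the commanded pose from where the row before left it, along the tool's axes as they then stand; what a row does not reach is not made up. A row lasts 1/12 s, in which the tool goes at most 41.7 mm and 7.16 degrees, less where a joint would pass 70% of its speed; a pose out of reach is approached as far as the arm can. A call with a gripper value outside its range is refused whole. OPENING is the opening, from 0 (shut) to 1 (fully open), set as the call begins (- or left out, the last holds). The fingers move at their own pace and stop on an object; the grip force is fixed at half the most. Time passes only in rows, so rows that do not move let the fingers close. It gives the time, the measured TCP pose, the force, the opening and the grip force at its end, in the units of the state.
- get_obs(): the state, without advancing time (a new reading comes with each control period).
- get_image(name): name is "scene" or "top" or "wrist"; returns (picture, depth): 400x640x3 uint8, red, green, blue; 400x640 float32, mm along the optical axis (not along the pixel's ray), 0 where there is no reading.
- camera_params(name): a dict with "camera_matrix" (3x3 intrinsics, pixels), "k1" (the pictures are not rectified: a ray, as slopes to the right and down, at radius r is drawn at 1 + k1 r^2 times it, then the intrinsics apply), "extrinsics" (4x4, takes a point from camera to world coordinates). Camera axes: x right, y down, z forward; pixel columns grow to the right and rows downward; lengths in mm; the calibration is good to about 2 mm. A picture is of the moment at which its call begins: read the wrist's pose just before it. camera_params takes no time and is no camera call; for the wrist camera it gives the pose at the moment of the call.
- close_job(): hands the job in; it is judged then, once.
The state is a dict: "t": time; "qpos": joint angles; "qvel": joint speeds; "joint_torque": joint torques, N m; "ee_pos": TCP position; "orientation": TCP orientation; "ft_force": force on the tool from outside, world axes, zero at the start; "moment": the same for the moment, N m; "width": finger opening in mm; "grasp_force": force on a finger pad.
Only numpy, scipy, OpenCV 4.12 (cv2) and the standard library are available. Lean on these libraries where they do the work, as an engineer would, in place of code of your own. Each camera call takes 0.05 s, during which the arm holds its last target. There are 200 camera calls.

## Working session

There is one attempt and no reset: what is moved stays moved. The work goes in short steps, Python scripts to look and compute and a shell command to move; the robot and the scene stay as the last step left them, time stands still between calls to the robot, and variables do not carry over. Pictures are saved under pics/ and viewed, at most 13 in all, crops included, and the job is handed in when it is done.

```bash
mkdir -p pics
cat > h.py <<'E'
import numpy as np, cv2
from scipy.spatial.transform import Rotation as R
from workcell import get_obs,get_image,camera_params,close_job
def snap(name,fn=None):
    p=camera_params(name); im,d=get_image(name)
    if fn: cv2.imwrite('pics/'+fn,cv2.cvtColor(im,cv2.COLOR_RGB2BGR))
    return im,d,p
def rays(p,uv):
    K=np.array(p['camera_matrix'],float);uv=np.array(uv,float).reshape(-1,1,2)
    n=cv2.undistortPoints(uv,K,np.array([p['k1'],0,0,0,0.]))[:,0]
    return np.c_[n,np.ones(len(n))]
def onplane(p,uv,z):
    E=np.array(p['extrinsics']);r=rays(p,uv)@E[:3,:3].T;o=E[:3,3]
    return o+r*((z-o[2])/r[:,2])[:,None]
def pts(p,d):
    v,u=np.mgrid[:d.shape[0],:d.shape[1]]
    r=rays(p,np.c_[u.ravel(),v.ravel()])*d.reshape(-1,1)
    E=np.array(p['extrinsics']);return (r@E[:3,:3].T+E[:3,3]).reshape(*d.shape,3)
E
python3 - <<'E'
from h import *
im,d,p=snap('top','top0.png');print(p,(d>0).mean())
im,d,p=snap('scene','scene0.png');print(p['extrinsics'])
o=get_obs();print(o['ee_pos'],o['orientation'],o['t'])
E
```

```text
{'camera_matrix': array([[483.89002214,   0.        , 323.12376706],
       [  0.        , 483.89002214, 203.56577676],
       [  0.        ,   0.        ,   1.        ]]), 'k1': -0.0932790429140054, 'extrinsics': array([[-1.30100025e-02, -9.92756233e-01,  1.19439530e-01,
         4.62239059e+02],
       [-9.99914358e-01,  1.30864373e-02, -1.44391582e-04,
         1.83814486e+01],
       [-1.41969228e-03, -1.19431180e-01, -9.92841467e-01,
         1.45931500e+03],
       [ 0.00000000e+00,  0.00000000e+00,  0.00000000e+00,
         1.00000000e+00]])} 0.9962734375
[[-8.56790872e-01  3.77248931e-01 -3.51557456e-01  9.92275666e+02]
 [ 5.15662558e-01  6.28441968e-01 -5.82368285e-01  6.31264419e+02]
 [ 1.23564599e-03 -6.80252848e-01 -7.32976491e-01  8.21109661e+02]
 [ 0.00000000e+00  0.00000000e+00  0.00000000e+00  1.00000000e+00]]
[189.17323522 595.1631447  222.01177856] [-4.81537693e-01 -3.10426298e+00  2.03836149e-03] 0.1
```

View pics/top0.png

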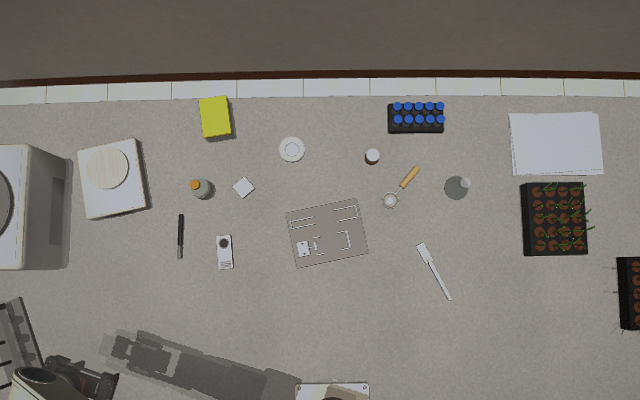

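Run:
```python
from h import *
im,d,p=snap('top')
P=pts(p,d); hsv=cv2.cvtColor(im,cv2.COLOR_RGB2HSV)
def blob(u0,u1,v0,v1,thr,z):
    m=np.zeros(d.shape,np.uint8);m[v0:v1,u0:u1]=((hsv[v0:v1,u0:u1,2]>thr)&(hsv[v0:v1,u0:u1,1]<40))*255
    c=max(cv2.findContours(m,0,2)[0],key=cv2.contourArea)
    w=onplane(p,c.reshape(-1,2),z)[:,:2].astype(np.float32)
    r=cv2.minAreaRect(w);print(np.round(r[0],1),np.round(r[1],1),r[2],cv2.contourArea(c));print(np.round(cv2.boxPoints(r),1).tolist())
print('bench V',hsv[285:300,330:400,2].mean(),'tray',hsv[218:222,330:336])
blob(205,245,225,280,215,14)
blob(405,465,235,310,200,7)
# tray by height
m=((P[:,:,2]>4)&(P[:,:,2]<14)).astype(np.uint8);m[:, :280]=0;m[:,375:]=0;m[:190]=0;m[275:]=0
m=cv2.morphologyEx(m,cv2.MORPH_OPEN,np.ones((3,3)))
c=max(cv2.findContours(m,0,2)[0],key=cv2.contourArea)
r=cv2.minAreaRect(onplane(p,c.reshape(-1,2),8)[:,:2].astype(np.float32));print('tray',r)
big=cv2.resize(im[195:305,200:470],None,fx=2.96,fy=2.96,interpolation=cv2.INTER_CUBIC)
cv2.imwrite('pics/crop0.png',big[:,:,::-1])
```

```text
bench V 147.88666666666666 tray [[[ 18  19 134]
  [ 16  20 137]
  [ 18  22 137]
  [ 16  24 137]
  [ 18  22 137]
  [ 18  24 137]]

 [[ 18  23 136]
  [ 15  22 137]
  [ 11  21 136]
  [ 18  22 138]
  [ 18  23 136]
  [ 15  22 137]]

 [[ 13  22 138]
  [ 15  23 136]
  [ 15  26 137]
  [ 15  19 135]
  [ 16  24 139]
  [ 18  24 138]]

 [[ 18  23 136]
  [ 15  23 135]
  [ 18  22 137]
  [ 14  21 136]
  [ 15  22 137]
  [ 15  21 121]]]Traceback (most recent call last):
  File "<stdin>", line 10, in <module>
  File "<stdin>", line 6, in blob
ValueError: max() iterable argument is empty
```

Run:
```python
from h import *
im,d,p=snap('top')
P=pts(p,d); hsv=cv2.cvtColor(im,cv2.COLOR_RGB2HSV)
def blob(n,u0,u1,v0,v1,z):
    s=hsv[v0:v1,u0:u1]; med=np.median(s[:,:,2]); thr=(med+np.percentile(s[:,:,2],97))/2
    m=np.zeros(d.shape,np.uint8);m[v0:v1,u0:u1]=(s[:,:,2]>thr)*255
    c=max(cv2.findContours(m,0,2)[0],key=cv2.contourArea)
    w=onplane(p,c.reshape(-1,2),z)[:,:2].astype(np.float32)
    r=cv2.minAreaRect(w);print(n,thr,np.round(r[0],1),np.round(r[1],1),r[2],cv2.contourArea(c));print(np.round(cv2.boxPoints(r),1).tolist())
blob('cas',205,245,225,280,14)
blob('spat',405,465,235,310,7)
m=((P[:,:,2]>4)&(P[:,:,2]<14)).astype(np.uint8);m[:, :280]=0;m[:,375:]=0;m[:190]=0;m[275:]=0
m=cv2.morphologyEx(m,cv2.MORPH_OPEN,np.ones((3,3)))
c=max(cv2.findContours(m,0,2)[0],key=cv2.contourArea)
r=cv2.minAreaRect(onplane(p,c.reshape(-1,2),8)[:,:2].astype(np.float32));print('tray',r)
big=cv2.resize(im[195:305,200:470],None,fx=2.96,fy=2.96,interpolation=cv2.INTER_CUBIC)
cv2.imwrite('pics/crop0.png',big[:,:,::-1])
w=camera_params('wrist');o=get_obs();E=np.array(w['extrinsics'])
Rt=R.from_rotvec(o['orientation']).as_matrix();print('wrist in tool',Rt.T@(E[:3,3]-o['ee_pos']),Rt.T@E[:3,:3],w['camera_matrix'],w['k1'])
print(Rt)
```

```text
cas 169.5 [495.2 316.4] [98.4 42.6] 5.18836784362793 341.5
[[444.29998779296875, 333.1000061035156], [448.1000061035156, 290.70001220703125], [546.0999755859375, 299.6000061035156], [542.2000122070312, 342.0]]
spat 167.5 [ 427.1 -312.3] [188.6  24.8] 27.10832977294922 229.5
[[337.5, -344.20001220703125], [348.79998779296875, -366.20001220703125], [516.7000122070312, -280.29998779296875], [505.3999938964844, -258.29998779296875]]
tray ((568.3234252929688, -8.42864990234375), (116.306396484375, 179.46246337890625), 71.68650817871094)
wrist in tool [  73.68689314   -0.27098501 -161.4026377 ] [[-5.41122613e-04 -9.63703443e-01 -2.66974497e-01]
 [ 9.99999452e-01 -2.82073920e-04 -1.00866079e-03]
 [ 8.96743338e-04 -2.66974896e-01  9.63703067e-01]] [[300.0944242    0.         320.34049111]
 [  0.         300.0944242  196.33594925]
 [  0.           0.           1.        ]] -0.0028485708660055883
[[-9.52998952e-01  3.02973470e-01 -2.71155337e-04]
 [ 3.02973592e-01  9.52998584e-01 -8.37637833e-04]
 [ 4.62861138e-06 -8.80420883e-04 -9.99999612e-01]]
```

View pics/crop0.png

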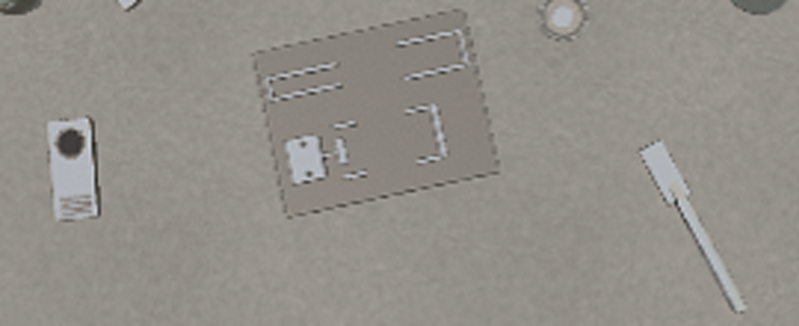

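```bash
cat >> h.py <<'E'
def plan(x,y,z,head):
    o=get_obs();Rt=R.from_rotvec(o['orientation']).as_matrix()
    h=np.degrees(np.arctan2(Rt[1,0],Rt[0,0]));tw=(h-head+180)%360-180
    c,s=np.cos(np.radians(head)),np.sin(np.radians(head))
    d=np.array([x,y,z])-o['ee_pos']
    nom=np.array([[c,s,0],[s,-c,0],[0,0,-1.]])
    err=R.from_matrix(Rt.T@nom@R.from_rotvec([0,0,np.radians(-tw)]).as_matrix()).as_rotvec()
    print('t',round(o['t'],2),'pos',np.round(o['ee_pos'],1),'head',round(h,2),'twist z',round(tw,2),'then shift',np.round(nom.T@d,1),'before-turn shift',np.round(Rt.T@d,1),'q',np.round(o['qpos'],2),'w',round(o['width'],1),'tilt err deg',np.round(np.degrees(err),2))
E
python3 - <<'E'
from h import *
p=camera_params('top')
c=np.array([[253,50],[465,10],[500,172],[287,215]])/2.96+[200,195]-.33
w=onplane(p,c,8)[:,:2];print(np.round(w,1)); r=cv2.minAreaRect(w.astype(np.float32));print(w.mean(0),r)
a=(w[0]+w[3]-w[1]-w[2])/2;print('tray y head',np.degrees(np.arctan2(a[1],a[0])),np.linalg.norm(a))
E
python3 -m creep '{"delta_pos":[[-0.027,-0.0125,0.0045],[-0.027,-0.0125,0.0045],[-0.027,-0.0125,0.0045],[-0.027,-0.0125,0.0045],[-0.027,-0.0125,0.0045],[-0.027,-0.0125,0.0045],[-0.027,-0.0125,0.0045],[-0.027,-0.0125,0.0045],[-0.027,-0.0125,0.0045],[-0.027,-0.0125,0.0045],[-0.027,-0.0125,0.0045],[-0.027,-0.0125,0.0045],[-0.027,-0.0125,0.0045],[-0.026,-0.0115,0.0045],[0,0,0],[0,0,0],[0,0,0],[0,0,0],[0,0,0],[0,0,0]],"twist":[[0,0,0],[0,0,0],[0,0,0],[0,0,0],[0,0,0],[0,0,0],[0,0,0],[0,0,0],[0,0,0],[0,0,0],[0,0,0],[0,0,0],[0,0,0],[0,0,0],[0,0,7],[0,0,7],[0,0,7],[0,0,7],[0,0,7],[0,0,7]]}'
python3 -m creep '{"delta_pos":[[0,0,0],[0,0,0],[0,0,0],[0,0,0],[0,0,0],[0,0,0],[0,0,0],[0,0,0],[0,0,0],[0,0,0],[0,0,0],[0,0,0],[0,0,0],[0,0,0],[0,0,0],[0,0,0],[0,0,0],[0,0,0]],"twist":[[0,0,7],[0,0,7],[0,0,7],[0,0,7],[0,0,7],[0,0,7],[0,0,7],[0,0,7],[0,0,7],[0,0,7],[0,0,7],[0,0,7],[0,0,7],[0,0,7],[0,0,7],[0,0,7],[0,0,3.2],[0,0,0]]}'
python3 - <<'E'
from h import *
plan(495,316,10,5.2)
im,d,p=snap('wrist','w1.png')
E
```

```text
[[ 614.   133.1]
 [ 652.3  -83.8]
 [ 486.9 -115.8]
 [ 446.6   99.6]]
[549.96049643   8.25517719] ((550.4656982421875, 8.633956909179688), (170.74301147460938, 221.24867248535156), 10.592511177062988)
tray y head 100.29715332282468 219.68882853687157
t: 1.87
ee_pos: [495.9, 315.4, 159.5]
orientation: [-1.571, -2.721, 0.0]
ft_force: [-0.4, -0.2, -0.1]
width: 87.9
grasp_force: 0.0
t: 3.37
ee_pos: [495.8, 315.5, 159.5]
orientation: [3.138, 0.139, -0.001]
ft_force: [-0.1, 0.5, 0.4]
width: 87.6
grasp_force: 0.0
t 3.37 pos [495.8 315.5 159.5] head 5.05 twist z -0.15 then shift [ -0.7  -0.6 149.5] before-turn shift [ -0.7  -0.6 149.5] q [ 0.55  0.45  1.76 -0.    0.93  2.03] w 87.6 tilt err deg [0.01 0.02 0.  ]
```

View pics/w1.png

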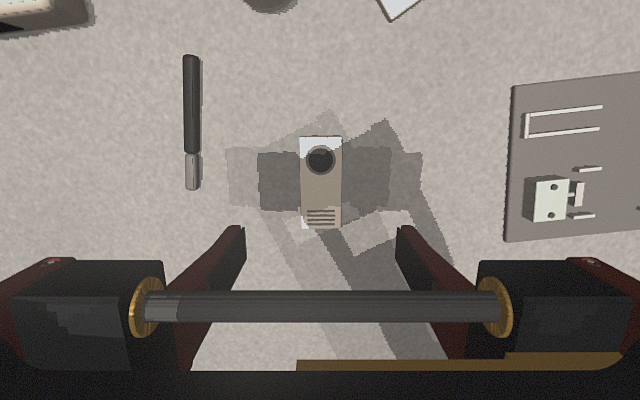

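Run:
```python
from h import *
im,d,p=snap('wrist');P=pts(p,d)
m=((P[:,:,2]>8)&(P[:,:,2]<25)).astype(np.uint8);m[:120]=0;m[240:]=0;m[:,:280]=0;m[:,365:]=0
q=P[m>0];print('ztop',np.median(q[:,2]),'bench',np.median(P[100:130,220:290,2]))
c=max(cv2.findContours(m,0,2)[0],key=cv2.contourArea).reshape(-1,2)
r=cv2.minAreaRect(onplane(p,c,14)[:,:2].astype(np.float32));print(r,cv2.boundingRect(c))
b=cv2.fitEllipse(max(cv2.findContours(((cv2.cvtColor(im,6)<85).astype(np.uint8)*m)[130:195],0,2)[0],key=cv2.contourArea))
print(b, onplane(p,np.array([[b[0][0],b[0][1]+130]]),14))
cc=r[0]; plan(cc[0],cc[1],4,r[2] if r[2]<45 else r[2]-90)
```

```text
ztop 13.595172202299779 bench -0.6367325915379354
((496.31146240234375, 315.2483825683594), (98.99410247802734, 43.70206069946289), 5.271430492401123) (299, 136, 44, 93)
((320.2433776855469, 30.598285675048828), (24.305198669433594, 27.301057815551758), 80.78763580322266) [[520.80534507 317.74629527  14.        ]]
t 3.47 pos [495.8 315.5 159.6] head 5.29 twist z 0.02 then shift [  0.4   0.3 155.6] before-turn shift [  0.5   0.3 155.6] q [ 0.55  0.45  1.76 -0.    0.93  2.02] w 87.7 tilt err deg [0.01 0.01 0.  ]
```

```bash
python3 -m creep '{"delta_pos":[[0,0,0.025],[0,0,0.025],[0,0,0.025],[0,0,0.025],[0,0,0.025],[0,0,0.02],[0,0,0.0105],[0,0,0]],"twist":[[0,0,0],[0,0,0],[0,0,0],[0,0,0],[0,0,0],[0,0,0],[0,0,0],[0,0,0]]}'
python3 -m creep '{"delta_pos":[[0,0,0],[0,0,0],[0,0,0],[0,0,0],[0,0,0],[0,0,0],[0,0,0],[0,0,0]],"twist":[[0,0,0],[0,0,0],[0,0,0],[0,0,0],[0,0,0],[0,0,0],[0,0,0],[0,0,0]]}' 0
```

```text
t: 4.13
ee_pos: [494.7, 314.9, 2.0]
orientation: [3.137, 0.143, -0.005]
ft_force: [-0.0, 0.1, 0.8]
width: 88.0
grasp_force: 0.0
t: 4.8
ee_pos: [496.0, 315.7, 4.5]
orientation: [-3.138, -0.142, -0.001]
ft_force: [-0.9, -0.8, 3.3]
width: 43.8
grasp_force: 30.0
```

```bash
python3 -m creep '{"delta_pos":[[0,0,-0.015],[0,0,-0.03],[0,0,-0.03],[0,0,-0.03],[0,0,-0.03],[0,0,-0.03],[0,0,-0.03],[0,0,-0.02],[0,0,0],[0,0,0],[0,0,0],[0,0,0],[0,0,0],[0,0,0],[0,0,0],[0,0,0],[0,0,0],[0,0,0],[0,0,0],[0,0,0]],"twist":[[0,0,0],[0,0,0],[0,0,0],[0,0,0],[0,0,0],[0,0,0],[0,0,0],[0,0,-5],[0,0,-7],[0,0,-7],[0,0,-7],[0,0,-7],[0,0,-7],[0,0,-7],[0,0,-7],[0,0,-7],[0,0,-7],[0,0,-7],[0,0,-7],[0,0,-7]]}'
python3 -m creep '{"delta_pos":[[0,0,0],[-0.028,-0.0024,0],[-0.028,-0.0024,0],[-0.028,-0.0024,0],[-0.028,-0.0024,0],[-0.028,-0.0024,0],[-0.028,-0.0024,0],[-0.028,-0.0024,0],[-0.028,-0.0024,0],[-0.028,-0.0024,0],[-0.028,-0.0024,0],[-0.028,-0.0024,0],[-0.028,-0.0024,0],[-0.028,-0.0024,0],[-0.028,-0.0024,0],[0,0,0],[0,0,0],[0,0,0]],"twist":[[0,0,-6.1],[0,0,0],[0,0,0],[0,0,0],[0,0,0],[0,0,0],[0,0,0],[0,0,0],[0,0,0],[0,0,0],[0,0,0],[0,0,0],[0,0,0],[0,0,0],[0,0,0],[0,0,0],[0,0,0],[0,0,0]]}'
python3 - <<'E'
from h import *
plan(519.7,-2.3,60,100.5)
im,d,p=snap('wrist','w2.png')
E
```

```text
t: 6.47
ee_pos: [495.6, 315.4, 218.9]
orientation: [-2.132, -2.307, 0.001]
ft_force: [0.1, 0.3, -1.9]
width: 43.9
grasp_force: 30.0
t: 7.97
ee_pos: [532.3, -75.8, 218.9]
orientation: [-2.014, -2.41, 0.0]
ft_force: [-0.1, -0.7, -0.6]
width: 43.9
grasp_force: 30.0
t 7.97 pos [532.3 -75.8 218.9] head 100.23 twist z -0.27 then shift [ 74.6   1.  158.9] before-turn shift [ 74.5   0.7 159. ] q [-0.16  0.3   1.83  0.    1.02 -0.34] w 43.9 tilt err deg [-0.03 -0.03  0.  ]
```

View pics/w2.png

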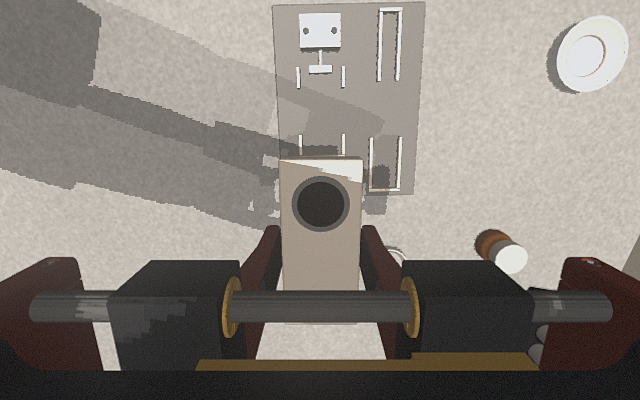

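```bash
cat > meas.py <<'E'
from h import *
im,d,p=snap('wrist');P=pts(p,d);Z=P[:,:,2]
def comp(lo,hi,u0,u1,v0,v1,zp,amin=15):
    m=np.zeros(d.shape,np.uint8);m[v0:v1,u0:u1]=(Z[v0:v1,u0:u1]>lo)&(Z[v0:v1,u0:u1]<hi)
    n,l,s,c=cv2.connectedComponentsWithStats(m,connectivity=8)
    for i in range(1,n):
        if s[i,4]<amin: continue
        v,u=np.nonzero(l==i); w=onplane(p,np.c_[u,v],zp)[:,:2]
        r=cv2.minAreaRect(w.astype(np.float32)); e=np.linalg.svd(w-w.mean(0),full_matrices=False)[2][0]
        print(s[i],'cen',np.round(w.mean(0),1),'rect',np.round(r[0],1),np.round(r[1],1),'axis',round(np.degrees(np.arctan2(e[1],e[0]))%180,2),'z',round(np.median(Z[l==i]),1))
E
python3 - <<'E'
from meas import *
print('bench',np.median(Z[10:50,450:520]),'tray',np.median(Z[100:125,310:330]))
print('cas walls');comp(13,25,285,355,60,157,18)
print('housing');comp(24,34,285,355,0,60,28)
print('spat walls');comp(12,25,360,412,0,195,16)
print('tray');comp(4,12,265,430,0,200,8,500)
print('held');comp(200,260,270,375,140,215,228.5,300)
# bright walls
g=cv2.cvtColor(im,6);gg=g.astype(float)
for (u0,u1,rows) in [(290,308,range(69,87,4)),(335,351,range(69,87,4)),(335,351,range(137,155,4)),(290,308,range(137,155,4)),(374,386,range(12,80,12)),(392,404,range(12,80,12)),(364,378,range(140,190,10)),(394,406,range(140,190,10))]:
    x=[];
    for r in rows:
        q=gg[r,u0:u1]; q=np.clip(q-np.median(q)-15,0,None); x.append((q*np.arange(u0,u1)).sum()/max(q.sum(),1))
    w=onplane(p,np.c_[x,list(rows)],16 if u0>360 else 18)[:,:2]
    print(u0,rows[0],np.round(x,1),np.round(w.mean(0),1),[w[0].round(1).tolist(),w[-1].round(1).tolist()])
E
```

```text
bench -0.8783018578388351 tray 7.387403585599657
cas walls
[309  60  23  14 213] cen [509.5  43.7] rect [509.   45.7] [24.8 13.5] axis 12.17 z 17.0
[296  67   5  22  78] cen [486.2  30.2] rect [486.3  29.8] [ 4.  22.3] axis 102.11 z 17.2
[342  66   4  22  73] cen [536.5  40.7] rect [536.9  40.1] [ 3.4 22.2] axis 99.6 z 17.2
[299 135   5  21  73] cen [501.4 -45.2] rect [501.9 -44.2] [ 4.8 23.7] axis 101.74 z 17.1
[324 134  21  22  84] cen [549.3 -37.7] rect [541.  -36.5] [24.1 24.9] axis 72.83 z 17.3
housing
[ 299   13   42   36 1445] cen [502.7  79. ] rect [502.5  78.6] [43.4 33.5] axis 12.66 z 27.3
spat walls
[377   8  26  74 666] cen [579.4  85.6] rect [580.2  80.7] [25.5 74. ] axis 101.45 z 15.0
[368 137  34  55 482] cen [607.5 -54.2] rect [606.3 -49.9] [39.4 66.7] axis 102.89 z 15.2
tray
[  272     2   154   194 20812] cen [551.7  27.1] rect [549.1   8.5] [168.9 218.7] axis 130.07 z 7.4
held
[ 278  156   85   59 4878] cen [525.  -39.2] rect [525.1 -39.5] [43.4 31. ] axis 9.92 z 228.1
290 69 [297.2 297.5 297.9 298.  298. ] [486.1  30.4] [[484.2, 38.6], [487.8, 22.1]]
335 69 [343. 343. 343. 343. 343.] [536.5  39.5] [[534.8, 47.8], [538.1, 31.2]]
335 137 [343. 343. 343. 343. 343.] [551.5 -35.1] [[549.6, -25.8], [553.4, -44.5]]
290 137 [299.9 300.  301.1 300.2 300.3] [501.2 -44.2] [[499.3, -35.0], [502.7, -53.6]]
374 12 [380.4 380.5 379.9 379.9 379.1 378.9] [569.5  82.1] [[563.3, 111.2], [575.5, 52.2]]
392 12 [400.5 399.9 398.9 398.9 397.9 397.7] [590.3  85.9] [[584.6, 115.1], [596.4, 56.0]]
364 140 [371.  370.9 370.6 370.1 369.9] [588.3 -47.3] [[583.5, -23.5], [593.1, -71.5]]
394 140 [400.  399.8 399.1 398.7 398.3] [622.7 -41. ] [[617.7, -17.3], [627.8, -65.2]]
```

```bash
python3 -m creep '{"delta_pos":[[0.0085,0.0002,0.0244],[0.0085,0.0002,0.0244],[0.0085,0.0002,0.0244],[0.0085,0.0002,0.0244],[0.0085,0.0002,0.0244],[0.0085,0.0002,0.0244],[0.0082,0.0001,0.0245],[0,0,0],[0,0,0],[0,0,0],[0,0,0]],"twist":[[0,0,-1.17],[0,0,0],[0,0,0],[0,0,0],[0,0,0],[0,0,0],[0,0,0],[0,-5,0],[0,-5,0],[0,0,0],[0,0,0]]}'
python3 - <<'E'
from meas import *
cv2.imwrite('pics/w3.png',im[:,:,::-1])
o=get_obs();Rt=R.from_rotvec(o['orientation']).as_matrix();print(o['ee_pos'],Rt.round(4).tolist())
print('p tray lat/long',(o['ee_pos'][0]-549.2)*.9803+(o['ee_pos'][1]-8.4)*.1977,-(o['ee_pos'][0]-549.2)*.1977+(o['ee_pos'][1]-8.4)*.9803)
E
```

```text
t: 8.98
ee_pos: [522.1, -15.7, 48.1]
orientation: [1.896, 2.33, -0.165]
ft_force: [-0.5, -0.1, -0.2]
width: 43.6
grasp_force: 30.0
[522.46225624 -16.41693699  48.40304942] [[-0.1983, 0.9795, 0.0343], [0.9651, 0.2013, -0.1677], [-0.1712, -0.0001, -0.9852]]
p tray lat/long -31.11731865384731 -19.04199139145358
```

View pics/w3.png

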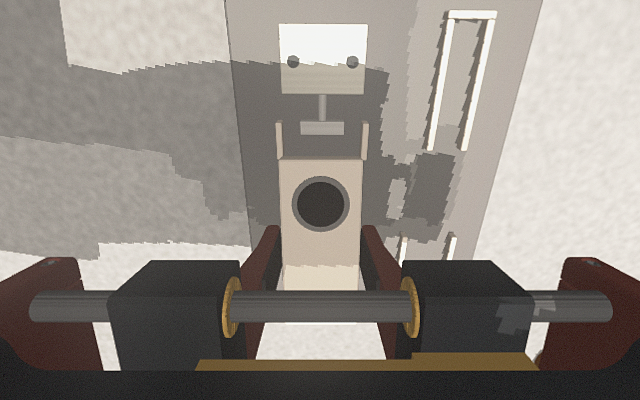

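Run:
```python
from meas import *
g=cv2.cvtColor(im,6).astype(float)
T=np.array([549.2,8.4]);ex=np.array([.9803,.1977]);ey=np.array([-.1977,.9803])
def show(n,uv,z):
    w=onplane(p,uv,z)[:,:2]-T;print(n,np.round(np.c_[w@ex,w@ey],1).tolist())
print('walls');comp(13,22,272,290,115,156,18);comp(13,22,355,373,115,156,18)
comp(24,34,270,375,15,100,28)
for r in (130,138,146):print(r,g[r,272:290].astype(int),g[r,355:373].astype(int))
# cassette sides: edges per row from height jump
for r in (165,180,195,210,222):
    m=np.nonzero((Z[r,260:380]>40)&(Z[r,260:380]<75))[0]+260
    zz=np.median(Z[r,m])+.7
    show('cas row %d z %.1f'%(r,zz),[[m[0],r],[m[-1],r]],zz)
c=max(cv2.findContours(((g<90)[170:237,285:357]).astype(np.uint8),0,2)[0],key=cv2.contourArea)
print(cv2.fitEllipse(c))
b=cv2.fitEllipse(c)[0];u,v=b[0]+285,b[1]+170;show('win',[[u,v]],Z[int(v),int(u)]+.7)
o=get_obs();e=o['ee_pos'][:2]-T;print(e@ex,e@ey,o['ee_pos'])
```

```text
walls
[274 119  10  37 261] cen [486.2  32. ] rect [486.2  32. ] [ 4.5 21.8] axis 100.47 z 17.2
[359 120  10  36 258] cen [535.9  42. ] rect [535.9  41.9] [ 4.4 21.2] axis 101.29 z 17.2
[ 277   21   90   72 6163] cen [502.4  80.1] rect [502.6  79.5] [43.7 32.6] axis 11.09 z 27.4
130 [103 106 113 167 177 172 179 178 161 113 100 102 106 108 106 107 106 107] [105 108 109 108 104  99 105 165 180 175 177 178 163  93 105 109 108 106]
138 [104 104 102 112 173 174 176 178 173 149  93 100 103 107 109 105 106 108] [106 107 107 107 100 103 132 172 176 176 178 176 135  98 104 105 107 108]
146 [104 104 107 108 169 180 173 174 176 160  95  97  99 108 104 103 106 105] [108 103 111 104  96 105 168 182 174 175 177 164  91 106 106 106 104 110]
cas row 165 z 49.7 [[-53.7, 29.5], [-10.8, 29.6]]
cas row 180 z 51.4 [[-53.4, 21.9], [-10.5, 22.1]]
cas row 195 z 52.9 [[-53.6, 14.1], [-10.8, 14.2]]
cas row 210 z 54.5 [[-53.4, 6.0], [-10.5, 6.2]]
cas row 222 z 55.3 [[-53.1, -0.8], [-10.7, -0.6]]
((35.19808578491211, 33.831817626953125), (44.498390197753906, 46.57332229614258), 87.41036987304688)
win [[-32.1, 9.2]]
-31.020985481826713 -19.752316463796348 [522.69710568 -17.0941739   48.59435296]
```

```bash
python3 -m creep '{"delta_pos":[[0.0011,0.0001,0.0065],[0.0011,0.0001,0.0065],[0.0011,0.0001,0.0065],[0.0012,0,0.0062],[0,0,0],[0,0,0],[0,0,0]],"twist":[[0,0,0],[0,0,0],[0,0,0],[0,0,0],[0,0,0],[0,0,0],[0,0,0]]}'
cat > tp.py <<'E'
from h import *
o=get_obs();e=o['ee_pos'][:2]-[549.2,8.4];Rt=R.from_rotvec(o['orientation']).as_matrix()
print('tray lat %.2f long %.2f H %.2f'%(e@[.9803,.1977],e@[-.1977,.9803],o['ee_pos'][2]-8),'tilt',np.degrees(np.arcsin(Rt[2,0])).round(2),'roll',np.degrees(np.arcsin(Rt[2,1])).round(2),'head',np.degrees(np.arctan2(Rt[1,0],Rt[0,0])).round(2),'F',np.round(o['ft_force'],1),'w',round(o['width'],1),'t',o['t'])
E
python3 tp.py
```

```text
t: 9.67
ee_pos: [522.5, -17.9, 22.0]
orientation: [1.901, 2.324, -0.167]
ft_force: [0.1, 0.4, -0.4]
width: 43.4
grasp_force: 30.0
tray lat -31.40 long -20.51 H 13.99 tilt -9.99 roll -0.04 head 101.43 F [ 0.1  0.4 -0.4] w 43.4 t 9.6667
```

```bash
python3 -m creep '{"delta_pos":[[0.003,0,-0.0006],[0.003,0,-0.0006],[0.003,0,-0.0006],[0.003,0,-0.0006],[0.003,0,-0.0006],[0.0028,0,-0.0005],[0,0,0],[0,0,0],[0,0,0]],"twist":[[0,0,0],[0,0,0],[0,0,0],[0,0,0],[0,0,0],[0,0,0],[0,0,0],[0,0,0],[0,0,0]]}'
python3 tp.py
python3 - <<'E'
from h import *
im,d,p=snap('wrist');cv2.imwrite('pics/w4.png',cv2.resize(im[0:260,200:480],None,fx=2.2,fy=2.2)[:,:,::-1])
E
```

```text
t: 10.42
ee_pos: [519.2, -0.2, 22.7]
orientation: [1.9, 2.324, -0.167]
ft_force: [1.0, -6.2, -1.4]
width: 43.8
grasp_force: 30.0
tray lat -31.14 long -2.49 H 14.69 tilt -10.04 roll -0.01 head 101.46 F [ 1.  -6.2 -1.4] w 43.8 t 10.4167
```

View pics/w4.png

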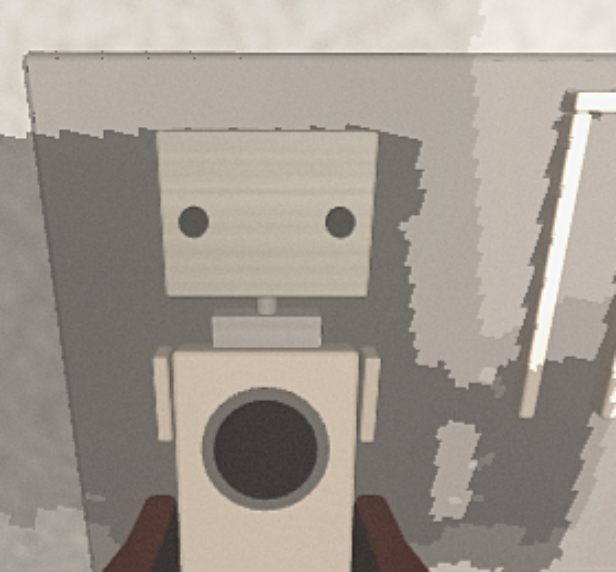

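```bash
python3 -m creep '{"delta_pos":[[0.00025,0,0.0015],[0.0002,0,0.0015],[0.0002,0,0.0015],[0.0001,0,0.0015],[0.0001,0,0.0015],[0,0,0.0015],[0,0,0.0006],[0,0,0],[0,0,0]],"twist":[[0,1.67,0],[0,1.67,0],[0,1.67,0],[0,1.67,0],[0,1.67,0],[0,1.67,0],[0,0,0],[0,0,0],[0,0,0]]}'
python3 tp.py
```

```text
t: 11.22
ee_pos: [519.5, -0.6, 13.1]
orientation: [1.989, 2.431, 0.0]
ft_force: [-0.1, -5.8, 1.4]
width: 43.6
grasp_force: 30.0
tray lat -30.94 long -2.95 H 5.10 tilt -0.02 roll 0.04 head 101.43 F [-0.1 -5.8  1.4] w 43.6 t 11.2167
```

```bash
python3 -m creep '{"delta_pos":[[0,0,0.0005],[0,0,0]],"twist":[[0,0,0],[0,0,0]]}'
python3 -m creep '{"delta_pos":[[0,0,0],[0,0,0],[0,0,0],[0,0,0],[0,0,0],[0,0,0]],"twist":[[0,0,0],[0,0,0],[0,0,0],[0,0,0],[0,0,0],[0,0,0]]}' 0.7
python3 -m creep '{"delta_pos":[[0,0,-0.01],[0,0,-0.025],[0,0,-0.03],[0,0,-0.03],[0,0,-0.03],[0,0,-0.03],[0,0,-0.02],[0,0,0]],"twist":[[0,0,0],[0,0,0],[0,0,0],[0,0,0],[0,0,0],[0,0,0],[0,0,0],[0,0,0]]}'
python3 - <<'E'
from meas import *
cv2.imwrite('pics/w5.png',im[:,:,::-1])
plan(427.1,-312.3,150,27.1)
E
```

```text
t: 11.38
ee_pos: [519.6, -0.4, 12.6]
orientation: [1.988, 2.431, 0.001]
ft_force: [1.5, -6.6, 0.5]
width: 44.0
grasp_force: 30.0
t: 11.88
ee_pos: [519.1, 0.1, 12.4]
orientation: [-1.989, -2.432, -0.0]
ft_force: [0.0, -0.3, -0.1]
width: 61.9
grasp_force: 0.0
t: 12.55
ee_pos: [521.7, -0.2, 192.5]
orientation: [1.985, 2.427, 0.008]
ft_force: [1.0, -0.1, 0.5]
width: 61.6
grasp_force: 0.0
t 12.6 pos [ 5.205e+02 -1.000e-01  1.902e+02] head 101.44 twist z 74.34 then shift [-225.4  235.3   40.2] before-turn shift [-287.4 -153.7   39.6] q [-0.02  0.31  1.89  0.    0.93 -0.22] w 61.8 tilt err deg [0.3  0.05 0.  ]
```

View pics/w5.png

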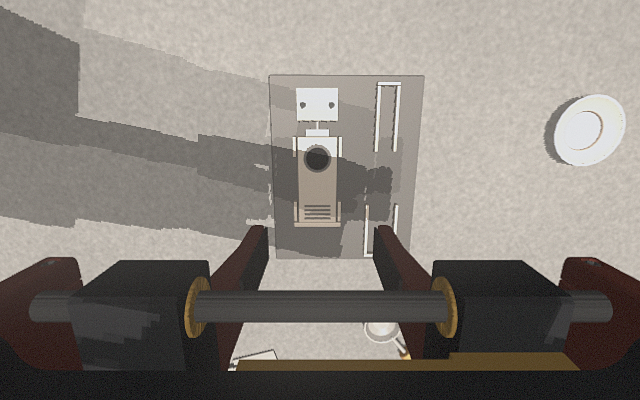

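```bash
python3 - <<'E'
from meas import *
print('plate',np.median(Z[165:215,285:293]));comp(19,26,290,345,134,224,22,100)
for v in (142,160,190,215): print(v,np.median(Z[v-2:v+3,302:332]).round(2))
E
python3 -m creep '{"delta_pos":[[0,0,0],[0,0,0],[0,0,0],[0,0,0],[0,0,0],[0,0,0],[0,0,0],[0,0,0],[0,0,0],[0,0,0],[0,0,0],[-0.0205,0.0214,0.0037],[-0.0205,0.0214,0.0037],[-0.0205,0.0214,0.0037],[-0.0205,0.0214,0.0037],[-0.0205,0.0214,0.0037],[-0.0205,0.0214,0.0037],[-0.0205,0.0214,0.0037],[-0.0205,0.0214,0.0037]],"twist":[[0,0,7],[0,0,7],[0,0,7],[0,0,7],[0,0,7],[0,0,7],[0,0,7],[0,0,7],[0,0,7],[0,0,7],[0,0,4.3],[0,0,0],[0,0,0],[0,0,0],[0,0,0],[0,0,0],[0,0,0],[0,0,0],[0,0,0]]}' 0.6
python3 -m creep '{"delta_pos":[[-0.0205,0.0214,0.0037],[-0.0205,0.0214,0.0037],[-0.0205,0.0214,0.0037],[0,0,0],[0,0,0],[0,0,0]],"twist":[[0,0,0],[0,0,0],[0,0,0],[0,0,0],[0,0,0],[0,0,0]]}'
python3 - <<'E'
from meas import *
cv2.imwrite('pics/w6.png',im[:,:,::-1])
plan(427.1,-312.3,150,27.1)
comp(2.2,14,200,440,40,235,7,100)
print('bench',np.median(Z[100:150,200:260]))
E
```

```text
plate 7.429949216788998
[ 299  137   40   87 3367] cen [ 5.185e+02 -1.000e-01] rect [518.9  -2.1] [43.7 99. ] axis 101.29 z 21.7
142 21.75
160 22.35
190 21.55
215 21.61
t: 14.23
ee_pos: [449.4, -227.9, 155.9]
orientation: [-3.051, -0.736, 0.004]
ft_force: [-0.5, -1.1, 0.8]
width: 52.6
grasp_force: 0.0
t: 14.73
ee_pos: [424.9, -311.5, 145.4]
orientation: [-3.052, -0.735, 0.003]
ft_force: [-0.1, 0.6, -0.3]
width: 52.8
grasp_force: 0.0
t 14.78 pos [ 425.4 -311.2  145.8] head 27.16 twist z 0.06 then shift [ 1.1  1.7 -4.2] before-turn shift [ 1.1  1.7 -4.2] q [-0.65  0.39  1.9   0.    0.85  0.44] w 52.8 tilt err deg [-0.13  0.03 -0.  ]
[ 312   87   27  148 2569] cen [ 461.4 -297.1] rect [ 445.6 -305. ] [149.1  25.3] axis 27.27 z 4.3
bench -0.5981776615302294
```

View pics/w6.png

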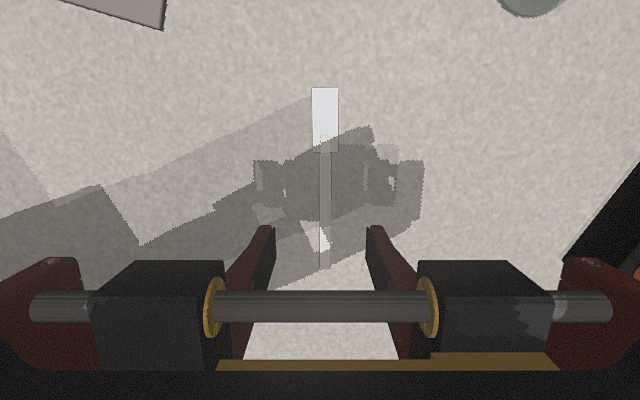

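Run:
```python
from h import *
p=camera_params('wrist')
a=onplane(p,[[325.3,87],[325.3,152.3]],4)[:,:2];b=onplane(p,[[324.8,269]],10)[0,:2]
print(a,b,np.linalg.norm(a[0]-b),np.linalg.norm(a[0]-a[1]));v=a[0]-b;h=np.degrees(np.arctan2(v[1],v[0]));u=v/np.linalg.norm(v)
o=a[0]-95*u;print(o,(a[0]+b)/2,h);plan(o[0],o[1],4,h)
```

```text
[[ 512.77609229 -271.17934577]
 [ 457.69436348 -299.70333239]] [ 344.11656331 -357.8091519 ] 189.60685647750208 62.02914364311761
[ 428.27147283 -314.58406085] [ 428.4463278  -314.49424884] 27.18671816944612
t 14.78 pos [ 425.4 -311.2  145.8] head 27.16 twist z -0.03 then shift [  1.1   4.3 141.8] before-turn shift [  1.1   4.6 141.8] q [-0.65  0.39  1.9   0.    0.85  0.44] w 52.8 tilt err deg [-0.13  0.03 -0.  ]
```

```bash
python3 -m creep '{"delta_pos":[[0.0003,0.0011,0.024],[0.0003,0.0011,0.024],[0.0003,0.0011,0.024],[0.0002,0.001,0.024],[0,0,0.024],[0,0,0.015],[0,0,0.0065],[0,0,0],[0,0,0]],"twist":[[0,0,0],[0,0,0],[0,0,0],[0,0,0],[0,0,0],[0,0,0],[0,0,0],[0,0,0],[0,0,0]]}'
python3 -m creep '{"delta_pos":[[0,0,0],[0,0,0],[0,0,0],[0,0,0],[0,0,0],[0,0,0],[0,0,0],[0,0,-0.004],[0,0,-0.004],[0,0,0],[0,0,0],[0,0,0],[0,0,0],[0,0,0],[0,0,0],[0,0,0],[0,0,0.004],[0,0,0.0035],[0,0,0]],"twist":[[0,0,0],[0,0,0],[0,0,0],[0,0,0],[0,0,0],[0,0,0],[0,0,0],[0,0,0],[0,0,0],[0,0,7],[0,0,7],[0,0,7],[0,0,7],[0,0,7],[0,0,7],[0,0,0],[0,0,0],[0,0,0],[0,0,0]]}' 0
python3 tp.py
```

```text
t: 15.53
ee_pos: [429.1, -315.1, 5.4]
orientation: [-3.053, -0.739, 0.0]
ft_force: [0.8, 0.3, 0.7]
width: 53.0
grasp_force: 0.0
t: 17.12
ee_pos: [428.6, -315.7, 5.1]
orientation: [-3.115, 0.402, 0.001]
ft_force: [-0.2, -1.0, -1.1]
width: 11.3
grasp_force: 30.0
tray lat -182.30 long -293.85 H -2.91 tilt -0.03 roll -0.03 head -14.72 F [-0.2 -1.  -1.1] w 11.3 t 17.1167
```

Release, raise, half-turn, lower, regrasp.

```bash
python3 -m creep '{"delta_pos":[[0,0,0],[0,0,0],[0,0,0],[0,0,-0.01],[0,0,-0.02],[0,0,-0.01],[0,0,0],[0,0,0],[0,0,0],[0,0,0],[0,0,0],[0,0,0],[0,0,0],[0,0,0],[0,0,0],[0,0,0],[0,0,0],[0,0,0],[0,0,0],[0,0,0]],"twist":[[0,0,0],[0,0,0],[0,0,0],[0,0,0],[0,0,0],[0,0,0],[0,0,-7],[0,0,-7],[0,0,-7],[0,0,-7],[0,0,-7],[0,0,-7],[0,0,-7],[0,0,-7],[0,0,-7],[0,0,-7],[0,0,-7],[0,0,-7],[0,0,-7],[0,0,-7]]}' 0.6
python3 -m creep '{"delta_pos":[[0,0,0],[0,0,0],[0,0,0],[0,0,0],[0,0,0],[0,0,0],[0,0,0],[0,0,0],[0,0,0],[0,0,0],[0,0,0],[0,0,0],[0,0,0.02],[0,0,0.015],[0,0,0.006],[0,0,0]],"twist":[[0,0,-7],[0,0,-7],[0,0,-7],[0,0,-7],[0,0,-7],[0,0,-7],[0,0,-7],[0,0,-7],[0,0,-7],[0,0,-7],[0,0,-7],[0,0,-5],[0,0,0],[0,0,0],[0,0,0],[0,0,0]]}'
python3 tp.py
python3 -m creep '{"delta_pos":[[0,0,0],[0,0,0],[0,0,0],[0,0,0],[0,0,0],[0,0,0],[0,0,0],[0,0,-0.02],[0,0,-0.03],[0,0,-0.03],[0,0,-0.03],[0,0,-0.02],[0,0,0],[0,0,0]],"twist":[[0,0,0],[0,0,0],[0,0,0],[0,0,0],[0,0,0],[0,0,0],[0,0,0],[0,0,0],[0,0,0],[0,0,0],[0,0,0],[0,0,0],[0,0,0],[0,0,0]]}' 0
python3 - <<'E'
from h import *
# tray (45,0) at hover
T=np.array([549.2,8.4]);w=T+45*np.array([.9803,.1977]);print(w);plan(w[0],w[1],130,101.4)
E
```

```text
t: 18.78
ee_pos: [429.0, -315.9, 46.4]
orientation: [2.343, 2.091, 0.001]
ft_force: [-0.5, -0.4, 0.4]
width: 52.6
grasp_force: 0.0
t: 20.12
ee_pos: [428.1, -315.3, 3.9]
orientation: [-0.406, -3.114, -0.002]
ft_force: [0.5, 0.5, 0.6]
width: 52.4
grasp_force: 0.0
tray lat -182.68 long -293.35 H -4.09 tilt 0.11 roll 0.06 head 165.14 F [0.5 0.5 0.6] w 52.4 t 20.1167
t: 21.28
ee_pos: [429.2, -316.1, 135.5]
orientation: [0.406, 3.113, -0.001]
ft_force: [0.1, 0.5, -1.1]
width: 11.6
grasp_force: 30.0
[593.3135  17.2965]
t 21.28 pos [ 429.2 -316.1  135.5] head 165.13 twist z 63.73 then shift [294.4 226.8   5.5] before-turn shift [-73.1 364.4   5.4] q [-0.66  0.41  1.9   0.    0.83 -1.97] w 11.6 tilt err deg [-0.04  0.12 -0.  ]
```

```bash
python3 -m creep '{"delta_pos":[[0,0,0],[0,0,0],[0,0,0],[0,0,0],[0,0,0],[0,0,0],[0,0,0],[0,0,0],[0,0,0],[0.0225,0.0175,0],[0.0225,0.0175,0],[0.0225,0.0175,0],[0.0225,0.0175,0],[0.0225,0.0175,0],[0.0225,0.0175,0],[0.0225,0.0175,0],[0.0225,0.0175,0],[0.0225,0.0175,0],[0.0225,0.0175,0]],"twist":[[0,0,7],[0,0,7],[0,0,7],[0,0,7],[0,0,7],[0,0,7],[0,0,7],[0,0,7],[0,0,7.7],[0,0,0],[0,0,0],[0,0,0],[0,0,0],[0,0,0],[0,0,0],[0,0,0],[0,0,0],[0,0,0],[0,0,0]]}'
python3 -m creep '{"delta_pos":[[0.0225,0.0175,0],[0.0225,0.0175,0],[0.0225,0.0175,0],[0,0,0.025],[0,0,0.025],[0,0,0.025],[0,0,0.02],[0,0,0],[0,0,0]],"twist":[[0,0,0],[0,0,0],[0,0,0],[0,0,0],[0,0,0],[0,0,0],[0,0,0],[0,0,0],[0,0,0]]}'
python3 tp.py
python3 - <<'E'
from h import *
im,d,p=snap('wrist');cv2.imwrite('pics/w7.png',im[:,:,::-1]);np.save('w7d.npy',d)
E
```

```text
t: 22.87
ee_pos: [552.4, -57.8, 132.6]
orientation: [-1.976, -2.439, 0.003]
ft_force: [-0.6, 0.2, -1.4]
width: 11.8
grasp_force: 30.0
t: 23.62
ee_pos: [588.5, 17.6, 37.3]
orientation: [-1.975, -2.438, 0.005]
ft_force: [0.1, 0.4, -0.5]
width: 11.5
grasp_force: 30.0
tray lat 40.38 long 1.21 H 29.35 tilt 0.08 roll -0.29 head 101.97 F [ 0.1  0.4 -0.5] w 11.5 t 23.6167
```

View pics/w7.png

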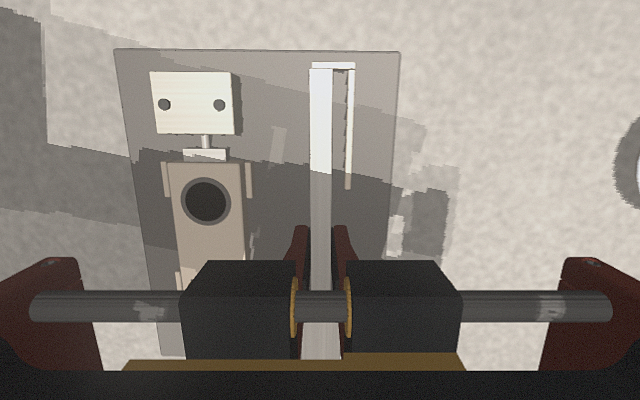

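```bash
python3 -m creep '{"delta_pos":[[0,0,0],[-0.0013,0.0027,0],[-0.0014,0.0027,0],[0,0,0],[0,0,0],[0,0,0]],"twist":[[0,0,0.5],[0,0,0],[0,0,0],[0,0,0],[0,0,0],[0,0,0]]}'
python3 tp.py
python3 - <<'E'
from meas import *
cv2.imwrite('pics/w8.png',cv2.resize(im[40:240,260:420],None,fx=3,fy=3)[:,:,::-1])
g=cv2.cvtColor(im,6).astype(int)
for r in (75,90,110,130,165,180): print(r,g[r,302:362].tolist())
print(Z[110,302:362].round(0).astype(int).tolist())
E
```

```text
t: 24.17
ee_pos: [596.6, 16.0, 40.1]
orientation: [1.988, 2.432, 0.001]
ft_force: [-0.4, -0.1, -1.8]
width: 11.9
grasp_force: 30.0
tray lat 48.00 long -1.97 H 32.12 tilt 0.01 roll 0.04 head 101.47 F [-0.4 -0.1 -1.8] w 11.9 t 24.1667
75 [202, 83, 160, 169, 168, 164, 136, 212, 238, 232, 231, 233, 232, 231, 231, 231, 232, 230, 232, 231, 232, 231, 231, 231, 233, 230, 231, 233, 233, 234, 185, 200, 237, 234, 232, 235, 221, 132, 170, 170, 166, 168, 166, 169, 171, 166, 167, 172, 167, 168, 168, 172, 167, 168, 171, 174, 171, 166, 168, 166]
90 [230, 67, 103, 172, 166, 160, 159, 194, 239, 233, 233, 231, 231, 233, 231, 231, 231, 232, 232, 233, 230, 231, 233, 232, 232, 232, 232, 230, 233, 229, 179, 236, 234, 233, 235, 234, 209, 159, 167, 169, 167, 168, 167, 166, 169, 168, 170, 169, 169, 168, 165, 172, 168, 167, 168, 165, 168, 169, 169, 170]
110 [228, 91, 101, 153, 150, 146, 146, 154, 232, 233, 230, 231, 229, 231, 229, 232, 232, 229, 231, 231, 230, 230, 231, 230, 231, 231, 230, 230, 234, 208, 155, 237, 232, 231, 233, 231, 130, 149, 151, 150, 150, 151, 151, 153, 156, 155, 155, 154, 154, 153, 154, 15
[... 433 characters left out ...]
28, 228, 228, 228, 229, 228, 227, 229, 231, 229, 232, 232, 168, 182, 236, 228, 231, 228, 147, 146, 143, 149, 145, 144, 146, 149, 149, 149, 147, 145, 147, 152, 144, 147, 145, 147, 148, 145, 151, 147, 146, 149, 148]
180 [154, 142, 85, 93, 93, 92, 91, 93, 132, 140, 136, 143, 140, 138, 142, 141, 145, 146, 145, 142, 143, 146, 145, 138, 140, 143, 143, 146, 140, 125, 154, 153, 153, 157, 144, 84, 96, 94, 95, 98, 95, 99, 96, 97, 94, 98, 95, 98, 92, 96, 96, 99, 96, 99, 96, 97, 95, 95, 96, 94]
[14, 14, 7, 9, 8, 7, 8, 43, 46, 44, 45, 44, 44, 45, 45, 46, 44, 45, 45, 45, 45, 44, 45, 45, 44, 45, 45, 44, 45, 43, 44, 15, 15, 15, 16, 14, 14, 8, 7, 8, 8, 8, 7, 8, 7, 8, 7, 8, 8, 7, 8, 8, 8, 8, 6, 8, 7, 6, 7, 7]
```

View pics/w8.png

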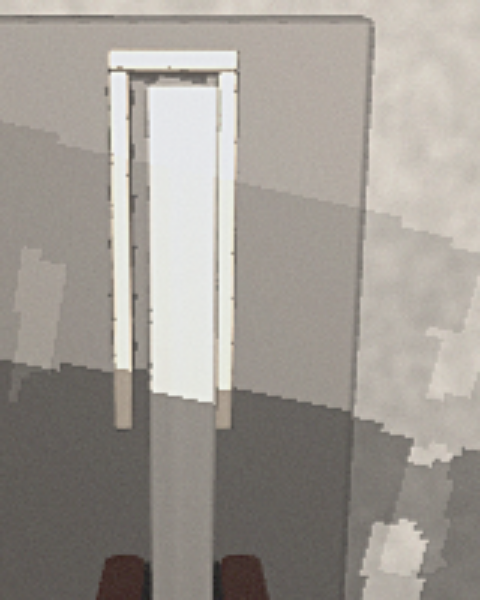

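```bash
python3 - <<'E'
from meas import *
T=np.array([549.2,8.4])
def tr(uv,z):
    w=onplane(p,uv,z)[:,:2]-T;return np.round(np.c_[w@[.9803,.1977],w@[-.1977,.9803]],2).tolist()
for r in (80,110,140,165):
    L=np.nonzero((Z[r,285:312]>12)&(Z[r,285:312]<20))[0]+285;H=np.nonzero((Z[r,300:345]>38))[0]+300;Rr=np.nonzero((Z[r,328:350]>12)&(Z[r,328:350]<20))[0]+328
    print(r,L[[0,-1]],H[[0,-1]],Rr[[0,-1]],'wallmid',tr([[(L[0]+Rr[-1])/2,r]],16),'handle',tr([[(H[0]+H[-1])/2,r]],46))
c=Z[:,320];print('end rows',[ (v,round(c[v],0)) for v in range(52,76)])
print('handle end',tr([[320,68]],46),'endwall inner/outer',tr([[317,64],[317,57]],16))
E
python3 tp.py
```

```text
80 [297 303] [309 332] [333 339] wallmid [[45.62, 89.61]] handle [[47.07, 86.63]]
110 [297 303] [309 332] [333 338] wallmid [[45.3, 72.9]] handle [[47.08, 72.63]]
140 [298 303] [309 332] [333 337] wallmid [[45.27, 55.33]] handle [[47.09, 57.89]]
165 [298 304] [310 331] [332 337] wallmid [[45.24, 39.96]] handle [[47.1, 45.01]]
end rows [(52, np.float64(8.0)), (53, np.float64(7.0)), (54, np.float64(8.0)), (55, np.float64(7.0)), (56, np.float64(14.0)), (57, np.float64(15.0)), (58, np.float64(16.0)), (59, np.float64(16.0)), (60, np.float64(15.0)), (61, np.float64(15.0)), (62, np.float64(16.0)), (63, np.float64(16.0)), (64, np.float64(13.0)), (65, np.float64(9.0)), (66, np.float64(8.0)), (67, np.float64(6.0)), (68, np.float64(44.0)), (69, np.float64(45.0)), (70, np.float64(44.0)), (71, np.float64(45.0)), (72, np.float64(44.0)), (73, np.float64(44.0)), (74, np.float64(44.0)), (75, np.float64(45.0))]
handle end [[46.83, 92.04]] endwall inner/outer [[45.06, 98.18], [45.07, 101.87]]
tray lat 47.73 long -1.89 H 31.83 tilt 0.02 roll 0.0 head 101.47 F [-0.1 -1.  -1. ] w 11.6 t 24.2667
```

```bash
python3 -m creep '{"delta_pos":[[0.0014,-0.0009,0],[0.0013,-0.0009,0],[0,0,0.005],[0,0,0.004],[0,0,0],[0,0,0],[0,0,0]],"twist":[[0,0,0],[0,0,0],[0,0,0],[0,0,0],[0,0,0],[0,0,0],[0,0,0]]}'
python3 tp.py
python3 - <<'E'
from meas import *
T=np.array([549.2,8.4])
def tr(uv,z):
    w=onplane(p,uv,z)[:,:2]-T;return np.round(np.c_[w@[.9803,.1977],w@[-.1977,.9803]],2).tolist()
for r in (85,110,140,165):
    q=Z[r];H=np.nonzero(q[300:345]>28)[0]+300;W=np.nonzero((q[285:350]>12)&(q[285:350]<20))[0]+285
    print(r,H[[0,-1]],W[[0,-1]],'wallmid',tr([[(W[0]+W[-1])/2,r]],16),'handle',tr([[(H[0]+H[-1])/2,r]],37))
c=Z[:,318];print([(v,int(round(c[v]))) for v in range(58,80)])
v=[v for v in range(50,100) if c[v]>28][0];print('end',v,tr([[318,v-.5]],37))
E
```

```text
t: 24.85
ee_pos: [594.1, 18.3, 30.5]
orientation: [-1.988, -2.432, -0.0]
ft_force: [-0.0, -0.0, -1.1]
width: 11.2
grasp_force: 30.0
tray lat 45.96 long 0.82 H 22.50 tilt 0.02 roll -0.02 head 101.48 F [-0.  -0.  -1.1] w 11.2 t 24.85
85 [309 332] [299 343] wallmid [[45.43, 88.82]] handle [[45.17, 87.04]]
110 [309 332] [299 342] wallmid [[45.16, 75.56]] handle [[45.17, 75.36]]
140 [309 332] [300 342] wallmid [[45.46, 58.88]] handle [[45.19, 60.67]]
165 [310 331] [300 341] wallmid [[45.19, 44.29]] handle [[45.2, 47.83]]
[(58, 7), (59, 15), (60, 15), (61, 16), (62, 16), (63, 16), (64, 16), (65, 16), (66, 15), (67, 11), (68, 34), (69, 35), (70, 36), (71, 35), (72, 35), (73, 35), (74, 35), (75, 36), (76, 36), (77, 35), (78, 34), (79, 35)]
end 68 [[43.96, 94.94]]
```

Centred in the bay (lateral 45.2 vs 45.3, handle end at 94.9). Lower the remaining 18 mm.

```bash
python3 -m creep '{"delta_pos":[[0,0,0.005],[0,0,0.005],[0,0,0.003],[0,0,0.002],[0,0,0.002],[0,0,0.0005],[0,0,0],[0,0,0]],"twist":[[0,0,0],[0,0,0],[0,0,0],[0,0,0],[0,0,0],[0,0,0],[0,0,0],[0,0,0]]}'
python3 tp.py
```

```text
t: 25.57
ee_pos: [594.2, 18.3, 13.2]
orientation: [-1.988, -2.432, -0.001]
ft_force: [0.2, -0.7, -0.5]
width: 11.8
grasp_force: 30.0
tray lat 46.10 long 0.81 H 5.24 tilt 0.02 roll 0.01 head 101.47 F [ 0.2 -0.7 -0.5] w 11.8 t 25.5667
```

```bash
python3 -m creep '{"delta_pos":[[0,0,0.0008],[0,0,0],[0,0,0]],"twist":[[0,0,0],[0,0,0],[0,0,0]]}'
python3 -m creep '{"delta_pos":[[0,0,0],[0,0,0],[0,0,0],[0,0,0],[0,0,-0.01],[0,0,-0.02],[-0.01,0,-0.03],[-0.02,0,-0.03],[-0.02,0,-0.03],[-0.02,0,-0.03],[-0.02,0,-0.03],[0,0,-0.02],[0,0,0],[0,0,0],[0,0,0]],"twist":[[0,0,0],[0,0,0],[0,0,0],[0,0,0],[0,0,0],[0,0,0],[0,0,0],[0,0,0],[0,0,0],[0,0,0],[0,0,0],[0,0,0],[0,0,0],[0,0,0],[0,0,0]]}' 0.4
python3 tp.py
python3 - <<'E'
from meas import *
cv2.imwrite('pics/w9.png',im[:,:,::-1]);np.save('Z9.npy',Z)
E
```

```text
t: 25.82
ee_pos: [594.3, 18.3, 12.8]
orientation: [1.988, 2.432, 0.001]
ft_force: [-0.4, 0.7, 4.1]
width: 11.6
grasp_force: 30.0
t: 27.07
ee_pos: [611.2, -69.6, 211.7]
orientation: [-1.987, -2.431, 0.001]
ft_force: [-0.7, -0.3, -0.9]
width: 35.4
grasp_force: 0.0
tray lat 45.33 long -88.72 H 203.65 tilt 0.05 roll -0.07 head 101.49 F [-0.7 -0.3 -0.9] w 35.4 t 27.0667
```

View pics/w9.png

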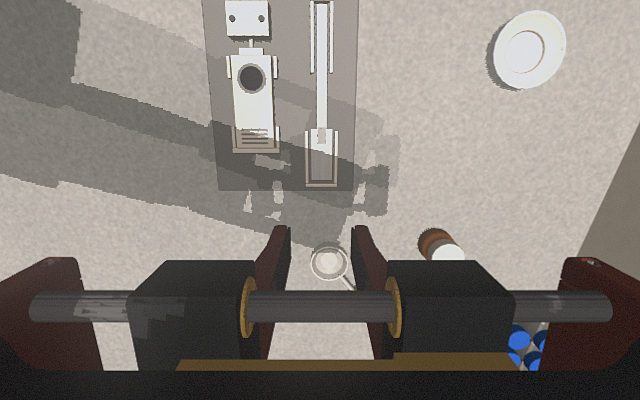

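Run:
```python
from h import *
Z=np.load('Z9.npy');p=camera_params('wrist')
for n,u,v in [('handle',321,15),('handle',322,60),('handle',321,110),('blade',320,150),('blade',320,178),('plate',290,120),('cas',251,62),('cas',251,105),('cas',262,140)]:
    print(n,u,v,np.median(Z[v-3:v+4,u-3:u+4]).round(2))
w=onplane(p,[[320.5,182.5],[321.5,130.5]],12)[:,:2]-[549.2,8.4];print('tip,shoulder',w@[.9803,.1977],w@[-.1977,.9803])
```

```text
handle 321 15 17.37
handle 322 60 17.43
handle 321 110 17.15
blade 320 150 11.7
blade 320 178 10.87
plate 290 120 7.33
cas 251 62 21.8
cas 251 105 21.57
cas 262 140 21.92
tip,shoulder [43.86938653 44.96282799] [-97.65255487 -35.02852972]
```

```bash
python3 -c "
from workcell import close_job
print(close_job())"
```

```text
the job is handed in; nothing more can be done
None
```

I packed both items and handed the job in at about 27 s of the 54 s allowed, but the judge returned no verdict. The last wrist view shows the cassette and the spatula lying flat in their bays, the cassette with its window end at the pusher and the spatula with its blade in the wide part.

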